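# Pack a mixed-order tray in two layers

### The job

Pack the open cardboard tray in layers. First lay the long flat white carton flat on the tray's floor between the corner posts, then set the ribbed divider on the four posts, rib up and lined up with the tray, and last stand the low round tub upright on the divider, on either side of the rib.

Things in the scene. Friction and masses are not known exactly. Their poses are not given: they have to be found in the camera images.
- tray: Open cardboard tray, fixed, 180 mm (its x) by 250 mm (its y) by 80 mm high, walls and floor 5 mm thick. Origin at the centre of its underside, z up. In each inside corner stands a pale 32 mm square post, its top 50 mm above the tray's underside; between the posts 106 mm are clear along x, 176 mm along y. The divider rests on the posts.
- pack_center (a point): Long flat white folding carton with a brown band near one end, lying flat, 62 mm (its x) by 130 mm (its y) by 40 mm high, 0.12 to 0.24 kg. The point is its centre, half-way up; z up. A look-alike of the same width and height, but only 85 mm long, is not wanted.
- divider_rib (a point): Ribbed divider, 0.12 kg, flat on the table: cardboard plate 146 mm (its x) by 216 mm (its y), 6 mm thick, with a central upright rib to hold it by, along its x, 140 mm long, 10 mm thick (along y), 40 mm high above the plate. The point is the rib's centre, 26 mm above the plate's underside; z up. It fits the tray x along x, either way round, with 12 mm of play on every side.
- tub_center (a point): Low round white tub with a brown lid rim, 62 mm across, 45 mm high, upright, straight sided, 0.08 to 0.17 kg. The point is its centre, half-way up; z up. A tall tub of the same width, 100 mm high, is not wanted. On the divider either half will do: 103 mm wide, its middle 56 mm from the rib along the divider's y.
Things that resemble listed ones, but are neither listed nor needed, are in the scene too. What is shaped like the part that bears tub_center but purple or red is not meant.

How it is judged:
On the way, in this order (a step that is already met when the one before it is completed fails the run):
1. the long carton lies flat on the tray's floor, let go (horizontal distance between pack_center and tray below 0.08 m and z of pack_center in the frame of tray between 0.018 and 0.031 m and angle between pack_center's own z axis and vertical below 0.1 rad and contact force between the fingers and pack below 0.1 N and linear speed of pack below 0.03 m/s), for 0.1 s.
2. the divider lies level on the four posts over the carton, rib up, let go (horizontal distance between pack_center and tray below 0.08 m and z of pack_center in the frame of tray between 0.018 and 0.031 m and angle between pack_center's own z axis and vertical below 0.1 rad and horizontal distance between divider_rib and tray below 0.03 m and z of divider_rib in the frame of tray between 0.07 and 0.082 m and angle between divider_rib's own z axis and vertical below 0.09 rad and angle between the x axis of divider_rib and the x axis of tray, either way round below 0.25 rad and contact force between the fingers and divider below 0.1 N and linear speed of divider below 0.03 m/s), for 0.1 s.
3. the low tub stands upright on the divider, let go (horizontal distance between pack_center and tray below 0.08 m and z of pack_center in the frame of tray between 0.018 and 0.031 m and angle between pack_center's own z axis and vertical below 0.1 rad and horizontal distance between divider_rib and tray below 0.03 m and z of divider_rib in the frame of tray between 0.07 and 0.082 m and angle between divider_rib's own z axis and vertical below 0.09 rad and angle between the x axis of divider_rib and the x axis of tray, either way round below 0.25 rad and horizontal distance between tub_center and tray below 0.11 m and z of tub_center in the frame of tray between 0.072 and 0.086 m and angle between tub_center's own z axis and vertical below 0.12 rad and contact force between the fingers and tub below 0.1 N and linear speed of tub below 0.03 m/s), for 0.1 s.
At the end, for the whole second after the job is handed in: Long carton flat on the tray floor (6 deg, centre within 80 mm of the tray middle); divider on the four posts, rib up, level (5 deg), within 30 mm and 14 deg of the tray; low tub upright (7 deg) on the divider, within 110 mm of the tray middle; all let go and at rest (all of step 3 and contact force between the fingers and pack below 0.1 N and linear speed of each of pack, divider below 0.03 m/s and contact force between the fingers and divider below 0.1 N); the robot touches nothing.
It also fails if it takes over 72 s, if anything falls off the work surface, if the arm or the gripper's body presses on something with over 40 N, if the wrist force passes 120 N, or if a joint passes its speed limit or range.

### The arm

A 6-joint arm with a two-finger parallel gripper is mounted at the origin on the work surface. World frame = base frame: x ahead of the robot, y to its left, z up, the work surface at z = 0. Lengths are in m, angles in rad, forces in N, time in s.
With the tool pointing down it reaches from about 0.275 to 0.85 m from the base axis. Payload 19 kg.
Tool frame: the origin (TCP) lies midway between the tips of the shut fingers; the grasp point (between the pads) lies r.grip_point_offset behind it (r.grip_point_offset is the distance from the TCP to the grasp point, in m); z points along the fingers, y is the direction in which the jaws open and shut (so a half turn about z gives the same grasp; the last joint's range is limited). The gripper opens to 85 mm and grips with 20 to 120 N. Pads are 22 mm wide; open, the fingers measure 114 mm over their backs; the gripper's body (76 mm by 85 mm) begins 54 mm behind the grasp point. The pads swing forward as they close: fully open they stand 13 mm farther back than shut.
Start: joints at [-1.317, 0.15, 1.437, -0, 1.554, -0.134], TCP at [0.217, -0.532, 0.231] pointing down, gripper open.
Joint ranges: [-2.8, 2.8], [-0.68, 2.1], [0.12, 2.68], [-1.39, 4.53], [0.16, 2.79], [-2.81, 2.81]. Speed limits (rad/s): [1.89, 1.89, 2.22, 3.01, 3.01, 3.01].

### API

Orientations are given as a unit quaternion [x, y, z, w].
In Python, from plant import r gives the robot as it stands. The module is installed in compiled form; this text tells all that it offers.
- The arm moves only by the tool jog_arm, never from a script. Its argument "plan" is text: rows parted by semicolons, each of 7 numbers parted by spaces: the shift along the tool's x, y, z in m, then the turn, a rotation vector about the tool's x, y, z in rad, then the finger opening in m, from 0 to 0.0854. In form: tx ty tz ax ay az hand; .... A call has exactly 8 rows; each row shifts and turns the commanded pose from where the row before left it, along the tool's axes as they then stand; what a row does not reach is not made up. A row lasts 1/12 s, in which the tool goes at most 41.7 mm and 7.16 degrees, less where a joint would pass 70% of its speed; a pose out of reach is approached as far as the arm can. A call is refused whole if a number of a shift passes 0.0417 or a number of a turn 0.125, either way. A call with a gripper value outside its range is refused whole. The fingers move at their own pace and stop on an object; "newtons" is the grip in N (left out, the last holds). Time passes only in rows, so rows that do not move let the fingers close, or fill a call up. It gives the time, the measured TCP pose, the force and the opening at its end, in the units of the state.
- r.get_state(): the state, without advancing time (a new reading comes with each control period).
- r.grab_frame(name): name is "scene" or "top" or "wrist"; returns a dict with "pixels" (480x640x3 uint8, red, green, blue), "z_map" (480x640 float32, m along the optical axis (not along the pixel's ray), 0 where there is no reading), "fovy" (degrees; the focal length in pixels is half the picture's height over the tangent of half this angle, whatever the lens; pixels are square), "cx", "cy" (the principal point, pixels), "cam_to_world" (4x4, takes a point from camera to world coordinates); the wrist camera has in their place "mount" (4x4, takes a point from camera to tool coordinates, whose origin is the TCP and whose axes are the flange's). Camera axes: x right, y up, looking along -z (the intrinsics and any distortion apply to the point x, -y, -z); pixel columns grow to the right and rows downward; lengths in m; the calibration is good to about 2 mm. A picture is of the moment at which its call begins: read the wrist's pose just before it.
- r.hand_in(): hands the job in, once; it reports no verdict.
The state is a dict: "time": time; "joint_positions": joint angles; "dq": joint speeds; "effort": joint torques, N m; "ee_pos": TCP position; "ee_rot": TCP orientation; "ft_force": force on the tool from outside, world axes, zero at the start; "moment": the same for the moment, N m; "finger_gap": finger opening in m.
Only numpy, scipy, OpenCV 4.12 (cv2) and the standard library are available. Lean on these libraries where they do the work, as an engineer would, in place of code of your own. Each camera call takes 0.05 s, during which the arm holds its last target.

## Working session

There is one attempt and no reset: what is moved stays moved. The work goes in short steps, Python scripts to look and compute and a tool call to move; the robot and the scene stay as the last step left them, time stands still between calls to the robot, and variables do not carry over. Pictures are saved under pics/ and viewed, and the job is handed in when it is done.

Besides the shell and the picture viewer there is one more tool, called as name(argument=value, ...), one argument or row to a line, values as JSON. jog_arm: Moves the arm, as the interface text tells. Its arguments: {"type":"object","properties":{"plan":{"type":"string"},"newtons":{"type":"number"}},"required":["plan"]}

```bash
mkdir -p pics; python3 - <<'E'
from plant import r
import cv2,numpy as np
s=r.get_state(); print({k:np.round(v,3).tolist() for k,v in s.items()}, r.grip_point_offset)
for n in ["scene","top"]:
    f=r.grab_frame(n); np.savez(f"pics/{n}0.npz",**f)
    cv2.imwrite(f"pics/{n}0.png",f["pixels"][:,:,::-1])
    print(n,{k:np.round(v,3).tolist() for k,v in f.items() if k not in("pixels","z_map")}, f.keys())
E
```

```text
{'time': 0.0, 'joint_positions': [-1.317, 0.151, 1.438, 0.0, 1.554, -0.134], 'dq': [0.001, 0.002, 0.001, 0.001, 0.002, 0.001], 'effort': [-0.0, -71.306, -57.087, -0.0, 0.009, 0.0], 'ee_pos': [0.217, -0.532, 0.231], 'ee_rot': [0.981, 0.193, -0.0, -0.001], 'ft_force': [0.326, 0.235, 1.225], 'moment': [0.014, -0.041, -0.037], 'finger_gap': 0.086} 0.0187
scene {'fovy': 49.26, 'cx': 315.572, 'cy': 240.919, 'cam_to_world': [[0.798, -0.487, 0.355, 0.895], [0.602, 0.641, -0.475, -0.561], [0.004, 0.593, 0.805, 0.974], [0.0, 0.0, 0.0, 1.0]]} dict_keys(['pixels', 'z_map', 'fovy', 'cx', 'cy', 'cam_to_world'])
top {'fovy': 57.801, 'cx': 319.641, 'cy': 242.194, 'cam_to_world': [[0.008, 0.998, -0.055, 0.416], [-1.0, 0.008, -0.013, -0.021], [-0.012, 0.055, 0.998, 0.994], [0.0, 0.0, 0.0, 1.0]]} dict_keys(['pixels', 'z_map', 'fovy', 'cx', 'cy', 'cam_to_world'])
```

View pics/top0.png

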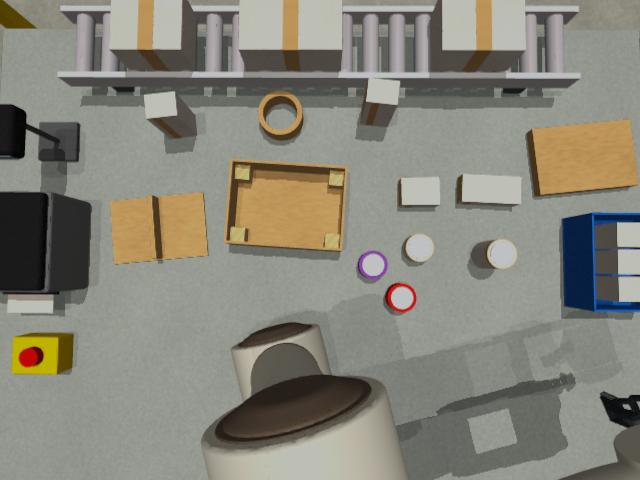

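View pics/scene0.png

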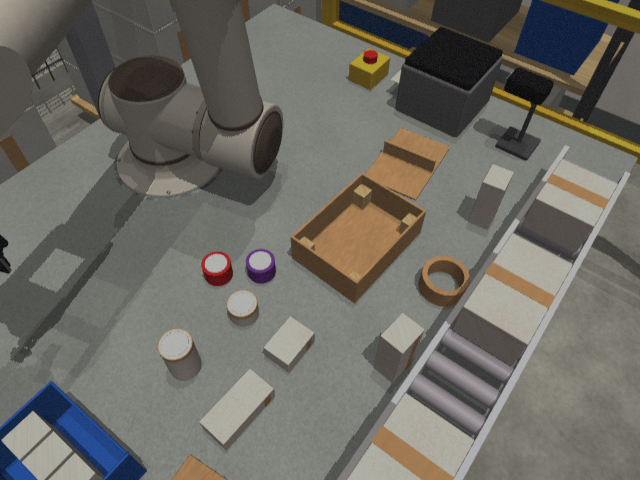

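The top view shows the tray around (287,205), the ribbed divider around (160,228), and a plain plate around (583,157). There are two flat white cartons: short at (420,191), long at (490,190). There are four tubs: purple (373,265), red (401,297), low with a brown rim (420,248), and tall (501,253). The long carton and the low brown-rimmed tub fit the descriptions. I'll confirm both in an enlarged crop and measure them.

```bash
cat > h.py <<'E'
import numpy as np,cv2
def load(n): return dict(np.load(f"pics/{n}.npz"))
def ray(f,uv,c2w=None):
    M=f["cam_to_world"] if c2w is None else c2w
    uv=np.atleast_2d(uv).astype(float); fl=240/np.tan(np.radians(float(f["fovy"]))/2)
    d=np.c_[(uv[:,0]-f["cx"])/fl,-(uv[:,1]-f["cy"])/fl,-np.ones(len(uv))]
    return M[:3,3],d@M[:3,:3].T
def onplane(f,uv,z,c2w=None):
    o,d=ray(f,uv,c2w); return o+d*((z-o[2])/d[:,2])[:,None]
def cloud(f,c2w=None):
    v,u=np.mgrid[:480,:640]; o,d=ray(f,np.c_[u.ravel(),v.ravel()],c2w)
    return (o+d*f["z_map"].reshape(-1,1)).reshape(480,640,3)
def rect(f,mask,z,c2w=None):
    c=max(cv2.findContours(mask.astype(np.uint8),cv2.RETR_EXTERNAL,cv2.CHAIN_APPROX_NONE)[0],key=cv2.contourArea)
    P=onplane(f,c[:,0,:],z,c2w)[:,:2]
    (cx,cy),(w,h),a=cv2.minAreaRect((P*1000).astype(np.float32))
    return np.round([cx,cy,w,h,a],1)
E
python3 - <<'E'
from h import *
f=load("top0"); C=cloud(f); im=f["pixels"].astype(int)
H=C[...,2]
for u,v in [(420,191),(490,190),(420,248),(501,253),(373,265),(401,297),(287,205),(242,174),(337,178),(330,241),(237,233),(155,228),(130,230),(185,230),(300,130),(583,157)]: print((u,v),np.round(C[v,u],3))
def box(u0,u1,v0,v1,lo,hi):
    m=np.zeros((480,640),bool); m[v0:v1,u0:u1]=True; return m&(H>lo)&(H<hi)
print("long",rect(f,box(450,530,165,215,.030,.05),.04))
print("short",rect(f,box(395,446,165,215,.030,.05),.04))
print("tub",rect(f,box(400,440,228,268,.038,.05),.045))
print("traytop",rect(f,box(215,360,150,260,.07,.09),.08))
print("rib",rect(f,box(105,215,185,270,.036,.055),.046))
print("plate",rect(f,box(105,215,185,270,.0035,.012),.006))
for k,(u0,u1,v0,v1) in enumerate([(225,258,158,190),(320,353,160,192),(315,347,225,255),(222,254,220,250)]): print("post",rect(f,box(u0,u1,v0,v1,.042,.058),.05))
a=cv2.resize(f["pixels"][150:320,350:560,::-1],None,fx=3.5,fy=3.5,interpolation=cv2.INTER_CUBIC); cv2.imwrite("pics/crop1.png",a)
E
```

```text
(420, 191) [ 0.583 -0.23   0.039]
(490, 190) [ 0.586 -0.382  0.042]
(420, 248) [ 0.457 -0.227  0.048]
(501, 253) [ 0.446 -0.381  0.101]
(373, 265) [ 0.419 -0.126  0.042]
(401, 297) [ 0.35  -0.186  0.045]
(287, 205) [0.555 0.067 0.004]
(242, 174) [0.616 0.162 0.051]
(337, 178) [ 0.609 -0.046  0.051]
(330, 241) [ 0.47  -0.032  0.051]
(237, 233) [0.486 0.172 0.048]
(155, 228) [0.497 0.356 0.038]
(130, 230) [0.495 0.426 0.006]
(185, 230) [0.495 0.298 0.01 ]
(300, 130) [0.731 0.039 0.002]
(583, 157) [ 0.663 -0.594  0.031]
long [ 587.8 -384.   133.1   63.9   87.3]
short [ 5.830e+02 -2.286e+02  6.230e+01  8.640e+01  3.000e-01]
tub [ 4.580e+02 -2.258e+02  5.890e+01  6.100e+01  4.000e-01]
traytop [545.7  63.8 250.  180.4  86.5]
rib [499.8 359.1 140.3  14.    5.8]
plate [500.3 359.8 149.6 219.3   6.1]
post [610.1 156.6  50.6  56.9  86.7]
post [609.1 -34.1  52.7  35.3  86.3]
post [ 4.704e+02 -3.620e+01  3.050e+01  3.050e+01  4.000e-01]
post [490.9 171.4  36.1  44.4  84. ]
```

View pics/crop1.png

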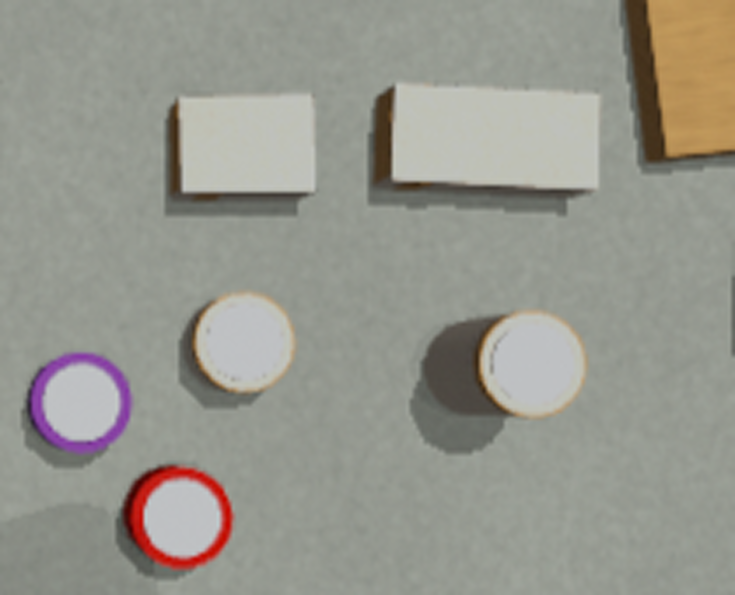

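All sizes match the descriptions: long carton 133x64, short 86x62, tub ⌀60, tray 250x180. The crop confirms which is which: the long carton is at crop (495,135), and the low brown-rimmed tub is at (245,340) with the short shadow. First I'll turn the tool to line up with the carton.

jog_arm(
  plan="0 0 0 0 0 -0.12 0.0854;0 0 0 0 0 -0.12 0.0854;0 0 0 0 0 -0.12 0.0854;0 0 0 0 0 -0.12 0.0854;0 0 0 0 0 -0.12 0.0854;0 0 0 0 0 -0.12 0.0854;0 0 0 0 0 -0.12 0.0854;0 0 0 0 0 -0.12 0.0854",
  newtons=30,
)

```text
time: 0.77
ee_pos: [0.2174, -0.5322, 0.2309]
ee_rot: [0.78, 0.626, 0.0, -0.0]
ft_force: [-0.3, 0.3, -0.2]
finger_gap: 0.0856
```

```bash
cat >> h.py <<'E'
def go(x,y,z,yaw):
    """remaining turn, and remaining shift in tool axes after that turn (tool x yaw in deg)"""
    from plant import r; from scipy.spatial.transform import Rotation as R
    s=r.get_state(); Rm=R.from_quat(s["ee_rot"]).as_matrix(); y0=np.degrees(np.arctan2(Rm[1,0],Rm[0,0]))
    dz=-np.radians((yaw-y0+180)%360-180)
    a=np.radians(yaw); T=np.array([[np.cos(a),np.sin(a),0],[np.sin(a),-np.cos(a),0],[0,0,-1]])
    d=np.array([x,y,z])-s["ee_pos"]
    print("t",round(s["time"],2),"pos",np.round(s["ee_pos"],4),"yaw",round(y0,2),"tilt",np.round(np.degrees(np.arccos(-Rm[2,2])),2),"gap",np.round(s["finger_gap"],4),"F",np.round(s["ft_force"],1))
    print("az",round(dz,4),"shift after turn",np.round(T.T@d,4), "shift now",np.round(Rm.T@d,4))
E
python3 -c "
from h import *
go(.587,-.384,.12,87.3)"
```

```text
t 0.77 pos [ 0.2174 -0.5322  0.2309] yaw 77.57 tilt 0.05 gap 0.0856 F [-0.3  0.3 -0.2]
az -0.1699 shift after turn [0.1654 0.3622 0.1109] shift now [0.2242 0.3291 0.1109]
```

jog_arm(
  plan="0 0 0 0 0 -0.085 0.0854;0 0 0 0 0 -0.085 0.0854;0.016 0.036 0 0 0 0 0.0854;0.016 0.036 0 0 0 0 0.0854;0.016 0.036 0 0 0 0 0.0854;0.016 0.036 0 0 0 0 0.0854;0.016 0.036 0 0 0 0 0.0854;0.016 0.036 0 0 0 0 0.0854",
)

```text
time: 1.43
ee_pos: [0.4398, -0.4467, 0.2311]
ee_rot: [0.726, 0.688, 0.0, -0.0]
ft_force: [-0.7, -1.2, -0.7]
finger_gap: 0.0854
```

jog_arm(
  plan="0.016 0.036 0.01 0 0 0 0.0854;0.016 0.036 0.01 0 0 0 0.0854;0.016 0.036 0.01 0 0 0 0.0854;0.016 0.036 0.01 0 0 0 0.0854;0 0 0.02 0 0 0 0.0854;0 0 0.02 0 0 0 0.0854;0 0 0.02 0 0 0 0.0854;0 0 0 0 0 0 0.0854",
)

```text
time: 2.1
ee_pos: [0.5842, -0.3902, 0.1263]
ee_rot: [0.725, 0.688, -0.0, -0.003]
ft_force: [-0.3, 0.5, -0.4]
finger_gap: 0.0851
```

```bash
python3 - <<'E'
from h import *
go(.587,-.384,.004,87.3)
from plant import r; from scipy.spatial.transform import Rotation as R
s=r.get_state(); f=r.grab_frame("wrist"); T=np.eye(4); T[:3,:3]=R.from_quat(s["ee_rot"]).as_matrix(); T[:3,3]=s["ee_pos"]
M=T@f["mount"]; f["cam_to_world"]=M; np.savez("pics/w1.npz",**f); cv2.imwrite("pics/w1.png",f["pixels"][:,:,::-1])
C=cloud(f,M); m=(C[...,2]>.03)&(C[...,2]<.05)&(C[...,0]>.5)&(C[...,0]<.67)&(C[...,1]<-.29)&(C[...,1]>-.48)
print(rect(f,m,.04,M), m.sum())
E
```

```text
t 2.1 pos [ 0.5842 -0.3902  0.1263] yaw 86.99 tilt 0.39 gap 0.0851 F [-0.3  0.5 -0.4]
az -0.0055 shift after turn [0.0064 0.0025 0.1223] shift now [0.0059 0.0031 0.1223]
[ 589.8 -385.2  129.7   62.    87.3] 16202
```

View pics/w1.png

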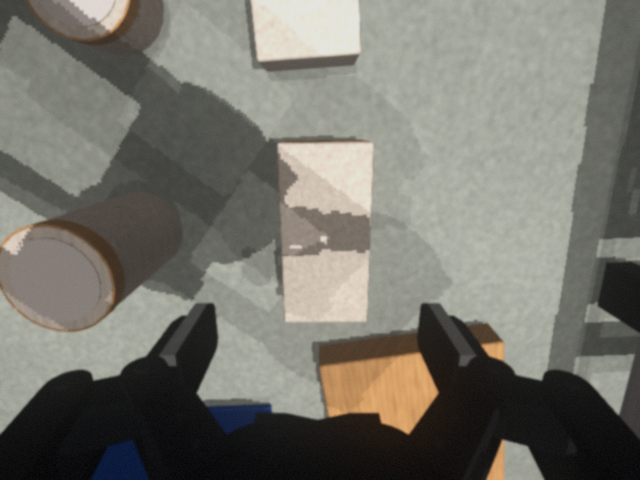

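The wrist view shows the long carton from (280,140) to (370,322), between the fingers. It measures 129.7x62 mm, centred at (0.590,-0.385), within 2–3 mm of the top view. Next I'll descend and grip.

jog_arm(
  plan="0.005 0.005 0 0 0 -0.005 0.0854;0 0 0.03 0 0 0 0.0854;0 0 0.03 0 0 0 0.0854;0 0 0.03 0 0 0 0.0854;0 0 0.02 0 0 0 0.0854;0 0 0.01 0 0 0 0.0854;0 0 0.002 0 0 0 0.0854;0 0 0 0 0 0 0.0854",
)

```text
time: 2.82
ee_pos: [0.5913, -0.3872, 0.0106]
ee_rot: [0.724, 0.69, 0.0, 0.001]
ft_force: [-0.1, 0.6, 1.0]
finger_gap: 0.0858
```

jog_arm(
  plan="0 0 0 0 0 0 0.05;0 0 0 0 0 0 0.05;0 0 0 0 0 0 0.05;0 0 0 0 0 0 0.05;0 0 0 0 0 0 0.05;0 0 0 0 0 0 0.05;0 0 0 0 0 0 0.05;0 0 0 0 0 0 0.05",
  newtons=30,
)

```text
time: 3.48
ee_pos: [0.5914, -0.3874, 0.0114]
ee_rot: [0.724, 0.69, 0.0, 0.001]
ft_force: [-0.9, 0.3, 5.6]
finger_gap: 0.0617
```

jog_arm(
  plan="0 0 -0.01 0 0 0 0.05;0 0 -0.02 0 0 0 0.05;0 0 -0.03 0 0 0 0.05;0 0 -0.03 0 0 0 0.05;0 0 -0.03 0 0 0 0.05;0 0 -0.03 0 0 0 0.05;0 0 0 0 0 0 0.05;0 0 0 0 0 0 0.05",
)

```text
time: 4.15
ee_pos: [0.5912, -0.3873, 0.1624]
ee_rot: [0.724, 0.69, 0.0, 0.002]
ft_force: [-0.3, 0.3, -2.5]
finger_gap: 0.061
```

```bash
python3 - <<'E'
from h import *
go(.5457,.0638,.15,86.5)
E
```

```text
t 4.15 pos [ 0.5912 -0.3873  0.1624] yaw 87.25 tilt 0.24 gap 0.061 F [-0.3  0.3 -2.5]
az 0.0131 shift after turn [ 0.4474 -0.0729  0.0124] shift now [ 0.4484 -0.0671  0.0111]
```

jog_arm(
  plan="0.03 0 0 0 0 0.013 0.05;0.037 -0.006 0 0 0 0 0.05;0.037 -0.006 0 0 0 0 0.05;0.037 -0.006 0 0 0 0 0.05;0.037 -0.006 0 0 0 0 0.05;0.037 -0.006 0 0 0 0 0.05;0.037 -0.006 0 0 0 0 0.05;0.037 -0.006 0 0 0 0 0.05",
)

```text
time: 4.82
ee_pos: [0.5648, -0.0939, 0.1584]
ee_rot: [0.728, 0.685, -0.0, -0.001]
ft_force: [1.5, 0.5, -2.4]
finger_gap: 0.0614
```

jog_arm(
  plan="0.037 -0.006 0 0 0 0 0.05;0.037 -0.006 0 0 0 0 0.05;0.037 -0.006 0 0 0 0 0.05;0.03 -0.006 0 0 0 0 0.05;0.01 0 0 0 0 0 0.05;0 0 0 0 0 0 0.05;0 0 0 0 0 0 0.05;0 0 0 0 0 0 0.05",
)

```text
time: 5.48
ee_pos: [0.5511, 0.0555, 0.1589]
ee_rot: [0.729, 0.685, -0.0, -0.0]
ft_force: [0.4, -0.3, -1.6]
finger_gap: 0.0616
```

```bash
python3 - <<'E'
from h import *
go(.5457,.0618,.019,86.5)
E
```

```text
t 5.48 pos [0.5511 0.0555 0.1589] yaw 86.48 tilt 0.05 gap 0.0616 F [ 0.4 -0.3 -1.6]
az -0.0004 shift after turn [ 0.0059 -0.0058  0.1399] shift now [ 0.006  -0.0057  0.1399]
```

jog_arm(
  plan="0.006 -0.006 0 0 0 0 0.05;0 0 0.03 0 0 0 0.05;0 0 0.03 0 0 0 0.05;0 0 0.03 0 0 0 0.05;0 0 0.02 0 0 0 0.05;0 0 0.01 0 0 0 0.05;0 0 0 0 0 0 0.05;0 0 0 0 0 0 0.05",
)

```text
time: 6.15
ee_pos: [0.5458, 0.0624, 0.0399]
ee_rot: [0.729, 0.685, 0.0, -0.0]
ft_force: [1.2, 0.1, -1.8]
finger_gap: 0.0613
```

```bash
python3 - <<'E'
from h import *
go(.5457,.0618,.018,86.5)
E
```

```text
t 6.15 pos [0.5458 0.0624 0.0399] yaw 86.47 tilt 0.01 gap 0.0613 F [ 1.2  0.1 -1.8]
az -0.0006 shift after turn [-0.0006 -0.      0.0219] shift now [-0.0006 -0.      0.0219]
```

jog_arm(
  plan="0 0 0.008 0 0 0 0.05;0 0 0.006 0 0 0 0.05;0 0 0.004 0 0 0 0.05;0 0 0.003 0 0 0 0.05;0 0 0.001 0 0 0 0.05;0 0 0 0 0 0 0.05;0 0 0 0 0 0 0.05;0 0 0 0 0 0 0.05",
)

```text
time: 6.82
ee_pos: [0.5457, 0.0628, 0.0176]
ee_rot: [0.728, 0.685, 0.0, 0.0]
ft_force: [0.2, 0.4, -2.1]
finger_gap: 0.0617
```

jog_arm(
  plan="0 0 0.0015 0 0 0 0.05;0 0 0 0 0 0 0.05;0 0 0 0 0 0 0.08;0 0 0 0 0 0 0.08;0 0 0 0 0 0 0.08;0 0 0 0 0 0 0.08;0 0 0 0 0 0 0.08;0 0 0 0 0 0 0.08",
)

```text
time: 7.48
ee_pos: [0.5455, 0.0627, 0.0158]
ee_rot: [0.728, 0.685, 0.0, -0.0]
ft_force: [-0.4, -0.3, -0.2]
finger_gap: 0.0801
```

jog_arm(
  plan="0 0 -0.01 0 0 0 0.08;0 0 -0.02 0 0 0 0.08;0 0 -0.03 0 0 0 0.08;0 0 -0.03 0 0 0 0.08;0 0 -0.03 0 0 0 0.08;0 0 -0.03 0 0 0 0.08;0 0 -0.03 0 0 0 0.08;0 0 0 0 0 0 0.08",
)

```text
time: 8.15
ee_pos: [0.5472, 0.0627, 0.2027]
ee_rot: [0.728, 0.685, 0.003, 0.003]
ft_force: [0.7, -0.7, 0.8]
finger_gap: 0.0803
```

```bash
cat >> h.py <<'E'
def wrist(name):
    from plant import r; from scipy.spatial.transform import Rotation as R
    s=r.get_state(); f=r.grab_frame("wrist"); T=np.eye(4); T[:3,:3]=R.from_quat(s["ee_rot"]).as_matrix(); T[:3,3]=s["ee_pos"]
    f["cam_to_world"]=T@f["mount"]; np.savez(f"pics/{name}.npz",**f); cv2.imwrite(f"pics/{name}.png",f["pixels"][:,:,::-1]); return f
E
python3 - <<'E'
from h import *
go(.500,.3595,.19,6)
f=wrist("w2"); C=cloud(f)
m=(C[...,2]>.035)&(C[...,2]<.048)&(abs(C[...,0]-.5457)<.05)&(abs(C[...,1]-.063)<.1)
print(rect(f,m,.045), C[m][:,2].mean())
m=(C[...,2]>.072)&(C[...,2]<.09); print(rect(f,m,.08))
E
```

```text
t 8.15 pos [0.5472 0.0627 0.2027] yaw 86.51 tilt 0.48 gap 0.0803 F [ 0.7 -0.7  0.8]
az 1.4052 shift after turn [-0.016  -0.3001  0.0127] shift now [ 0.2933 -0.0653  0.0123]
[546.4  65.4 129.3  62.   86.4] 0.044895611872784444
[548.7  94.5 189.3 180.   86.5]
```

View pics/w2.png

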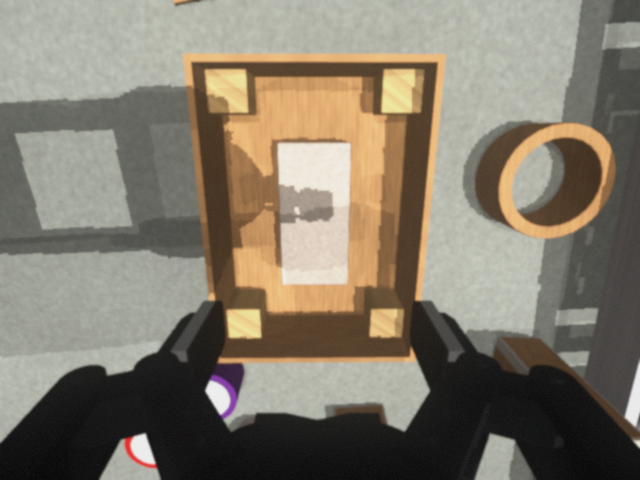

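The wrist view shows the carton flat on the tray floor, from (279,142) to (350,285), between the posts. Its centre is (0.546,0.065) and its top is at 0.045, both as required. Now the divider.

jog_arm(
  plan="0 0 0 0 0 0.12 0.06;0 0 0 0 0 0.12 0.06;0 0 0 0 0 0.12 0.06;0 0 0 0 0 0.12 0.06;0 0 0 0 0 0.12 0.06;0 0 0 0 0 0.12 0.06;0 0 0 0 0 0.12 0.06;0 0 0 0 0 0.12 0.06",
)

```text
time: 8.87
ee_pos: [0.5452, 0.0627, 0.1953]
ee_rot: [0.963, 0.269, -0.001, -0.0]
ft_force: [-0.0, 0.5, 0.4]
finger_gap: 0.0598
```

jog_arm(
  plan="0 0 0 0 0 0.111 0.06;0 0 0 0 0 0.111 0.06;0 0 0 0 0 0.111 0.06;0 0 0 0 0 0.111 0.06;-0.004 -0.035 0 0 0 0 0.06;-0.004 -0.035 0 0 0 0 0.06;-0.004 -0.035 0 0 0 0 0.06;-0.004 -0.035 0 0 0 0 0.06",
)

```text
time: 9.53
ee_pos: [0.514, 0.2015, 0.1954]
ee_rot: [0.999, 0.053, -0.0, -0.0]
ft_force: [0.4, 0.7, 0.7]
finger_gap: 0.0598
```

jog_arm(
  plan="0 -0.035 0 0 0 0 0.06;0 -0.035 0 0 0 0 0.06;0 -0.035 0 0 0 0 0.06;0 -0.035 0 0 0 0 0.06;0 -0.02 0 0 0 0 0.06;0 0 0 0 0 0 0.06;0 0 0 0 0 0 0.06;0 0 0 0 0 0 0.06",
)

```text
time: 10.2
ee_pos: [0.4978, 0.3588, 0.1954]
ee_rot: [0.999, 0.053, -0.0, 0.0]
ft_force: [0.7, 0.9, -0.1]
finger_gap: 0.0598
```

```bash
python3 - <<'E'
from h import *
go(.500,.3595,.015,6)
f=wrist("w3"); C=cloud(f)
b=(abs(C[...,0]-.5)<.13)&(abs(C[...,1]-.36)<.13)
m=(C[...,2]>.036)&(C[...,2]<.056)&b
print(rect(f,m,.046), C[m][:,2].mean())
m=(C[...,2]>.0035)&(C[...,2]<.012)&b; print(rect(f,m,.006))
E
```

```text
t 10.2 pos [0.4978 0.3588 0.1954] yaw 6.07 tilt 0.06 gap 0.0598 F [ 0.7  0.9 -0.1]
az 0.0011 shift after turn [ 0.0022 -0.0005  0.1804] shift now [ 0.0024 -0.0005  0.1804]
[501.6 361.3 138.3   9.4   5.7] 0.04590067590327197
[501.5 361.5 145.5 215.3   5.8]
```

View pics/w3.png

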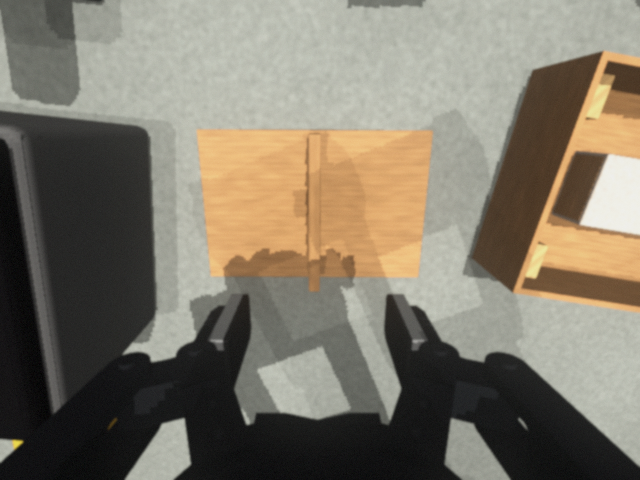

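The wrist view shows the rib centred at about (314,210), between the fingers, with the plate from (198,130) to (433,278). The measured sizes are 138x9.4 and 145.5x215, which match.

jog_arm(
  plan="0.003 -0.002 0 0 0 0.004 0.05;0 0 0.03 0 0 0 0.05;0 0 0.03 0 0 0 0.05;0 0 0.03 0 0 0 0.05;0 0 0.03 0 0 0 0.05;0 0 0.03 0 0 0 0.05;0 0 0.01 0 0 0 0.05;0 0 0 0 0 0 0.05",
)

```text
time: 10.92
ee_pos: [0.5, 0.3605, 0.0336]
ee_rot: [0.999, 0.05, -0.002, 0.001]
ft_force: [0.7, -0.0, 0.5]
finger_gap: 0.05
```

```bash
python3 - <<'E'
from h import *
go(.501,.361,.015,5.8)
E
```

```text
t 10.92 pos [0.5    0.3605 0.0336] yaw 5.77 tilt 0.23 gap 0.05 F [ 0.7 -0.   0.5]
az -0.0005 shift after turn [ 0.0011 -0.0004  0.0186] shift now [ 0.0011 -0.0004  0.0186]
```

jog_arm(
  plan="0.001 0 0.008 0 0 0 0.05;0 0 0.006 0 0 0 0.05;0 0 0.003 0 0 0 0.05;0 0 0.001 0 0 0 0.05;0 0 0 0 0 0 0.05;0 0 0 0 0 0 0;0 0 0 0 0 0 0;0 0 0 0 0 0 0",
)

```text
time: 11.58
ee_pos: [0.5019, 0.3619, 0.0182]
ee_rot: [0.999, 0.051, 0.0, -0.0]
ft_force: [-0.5, 0.3, -0.4]
finger_gap: 0.0146
```

jog_arm(
  plan="0 0 0 0 0 0 0;0 0 0 0 0 0 0;0 0 0 0 0 0 0;0 0 0 0 0 0 0;0 0 0 0 0 0 0;0 0 0 0 0 0 0;0 0 0 0 0 0 0;0 0 0 0 0 0 0",
)

```text
time: 12.25
ee_pos: [0.5019, 0.3619, 0.0182]
ee_rot: [0.999, 0.051, 0.0, -0.0]
ft_force: [-1.2, -0.5, 6.5]
finger_gap: 0.0093
```

jog_arm(
  plan="0 0 -0.01 0 0 0 0;0 0 -0.02 0 0 0 0;0 0 -0.03 0 0 0 0;0 0 -0.03 0 0 0 0;0 0 -0.03 0 0 0 0;0 0 -0.03 0 0 0 0;0 0 -0.02 0 0 0 0;0 0 0 0 0 0 0",
)

```text
time: 12.92
ee_pos: [0.5029, 0.3624, 0.1934]
ee_rot: [0.999, 0.051, 0.003, -0.001]
ft_force: [-0.2, -0.4, -0.6]
finger_gap: 0.0093
```

```bash
python3 - <<'E'
from h import *
go(.547,.0644,.185,-3.5)
E
```

```text
t 12.92 pos [0.5029 0.3624 0.1934] yaw 5.84 tilt 0.38 gap 0.0093 F [-0.2 -0.4 -0.6]
az 0.163 shift after turn [0.0622 0.2948 0.0084] shift now [0.0135 0.301  0.0077]
```

jog_arm(
  plan="0 0 0 0 0 0.041 0;0 0 0 0 0 0.041 0;0 0 0 0 0 0.041 0;0 0 0 0 0 0.04 0;0.003 0.015 0 0 0 0 0;0.005 0.025 0 0 0 0 0;0.007 0.03 0 0 0 0 0;0.007 0.03 0 0 0 0 0",
)

```text
time: 13.58
ee_pos: [0.5172, 0.2592, 0.1875]
ee_rot: [1.0, -0.03, -0.0, 0.0]
ft_force: [0.8, -0.8, -1.2]
finger_gap: 0.0093
```

jog_arm(
  plan="0.007 0.03 0 0 0 0 0;0.007 0.03 0 0 0 0 0;0.007 0.03 0 0 0 0 0;0.007 0.03 0 0 0 0 0;0.007 0.03 0 0 0 0 0;0.004 0.025 0 0 0 0 0;0.001 0.015 0 0 0 0 0;0 0.005 0 0 0 0 0",
)

```text
time: 14.25
ee_pos: [0.5453, 0.0608, 0.1877]
ee_rot: [1.0, -0.031, -0.0, 0.0]
ft_force: [-0.3, 0.7, -1.7]
finger_gap: 0.0096
```

jog_arm(
  plan="0 0 0 0 0 0 0;0 0 0 0 0 0 0;0 0 0 0 0 0 0;0 0 0 0 0 0 0;0 0 0 0 0 0 0;0 0 0 0 0 0 0;0 0 0 0 0 0 0;0 0 0 0 0 0 0",
)

```text
time: 14.92
ee_pos: [0.5456, 0.0638, 0.1878]
ee_rot: [1.0, -0.03, -0.0, -0.0]
ft_force: [-0.2, 0.2, -0.6]
finger_gap: 0.0095
```

```bash
python3 - <<'E'
from h import *
go(.547,.0644,.1,-3.5)
f=wrist("w4"); C=cloud(f); D=load("w3")
import plant
g=plant.r.grab_frame("scene"); np.savez("pics/s4.npz",**g); cv2.imwrite("pics/s4.png",g["pixels"][:,:,::-1])
# plate: underside z = tcp-0.0182 
zp=plant.r.get_state()["ee_pos"][2]-.0182+.006; print(zp)
b=(abs(C[...,2]-zp)<.008)&(abs(C[...,0]-.547)<.16)&(abs(C[...,1]-.064)<.16)
print("plate",rect(f,b,zp), C[b][:,2].mean())
m=b.astype(np.uint8)*255; cv2.imwrite("pics/m4.png",m)
P=C[b]; A=np.c_[P[:,:2],np.ones(len(P))]; print("plane slopes",np.linalg.lstsq(A,P[:,2],rcond=None)[0])
E
```

```text
t 14.92 pos [0.5456 0.0638 0.1878] yaw -3.49 tilt 0.01 gap 0.0095 F [-0.2  0.2 -0.6]
az 0.0003 shift after turn [ 0.0014 -0.0007  0.0878] shift now [ 0.0014 -0.0007  0.0878]
0.17561779301853508
plate [550.8  63.1 214.9 133.5  86.5] 0.17554471857173523
plane slopes [-4.58204728e-05  4.00091512e-04  1.75546050e-01]
```

View pics/w4.png

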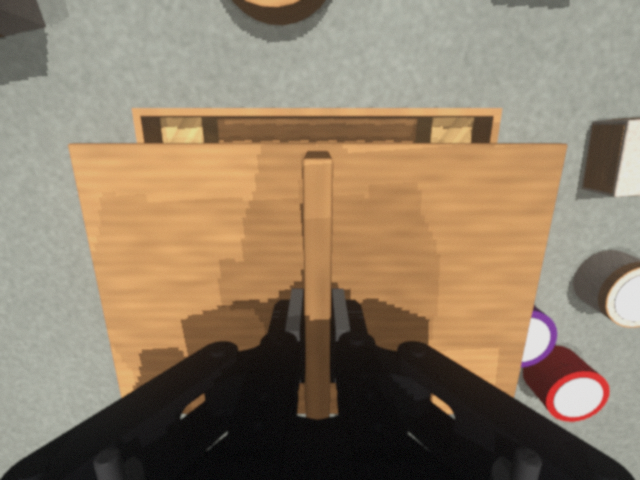

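View pics/s4.png

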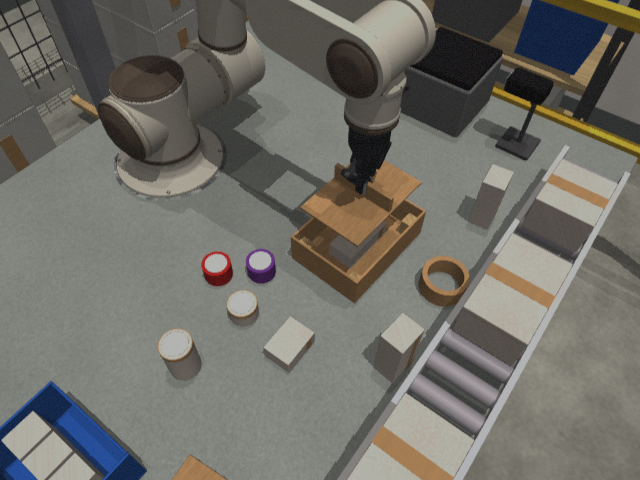

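The divider is level (slope under 0.001) and aligned at 86.5°. In the wrist view the plate spans x 70–567 over the tray, and it needs about 2 mm more in x. Now I'll lower it.

jog_arm(
  plan="0.002 0 0 0 0 0 0;0 0 0.02 0 0 0 0;0 0 0.025 0 0 0 0;0 0 0.025 0 0 0 0;0 0 0.02 0 0 0 0;0 0 0.01 0 0 0 0;0 0 0 0 0 0 0;0 0 0 0 0 0 0",
)

```text
time: 15.68
ee_pos: [0.5478, 0.0634, 0.0883]
ee_rot: [1.0, -0.031, -0.0, -0.0]
ft_force: [0.8, 0.8, 0.0]
finger_gap: 0.0097
```

```bash
python3 - <<'E'
from h import *
go(.5475,.0644,.0695,-3.5)
E
```

```text
t 15.68 pos [0.5478 0.0634 0.0883] yaw -3.51 tilt 0.01 gap 0.0097 F [0.8 0.8 0. ]
az -0.0002 shift after turn [-0.0004 -0.001   0.0188] shift now [-0.0004 -0.001   0.0188]
```

jog_arm(
  plan="0 -0.001 0.006 0 0 0 0;0 0 0.005 0 0 0 0;0 0 0.004 0 0 0 0;0 0 0.003 0 0 0 0;0 0 0.001 0 0 0 0;0 0 0 0 0 0 0;0 0 0 0 0 0 0;0 0 0 0 0 0 0",
)

```text
time: 16.35
ee_pos: [0.5477, 0.0644, 0.069]
ee_rot: [1.0, -0.031, 0.0, -0.0]
ft_force: [-0.6, 0.4, -2.3]
finger_gap: 0.0096
```

jog_arm(
  plan="0 0 0.001 0 0 0 0;0 0 0 0 0 0 0;0 0 0 0 0 0 0.05;0 0 0 0 0 0 0.05;0 0 0 0 0 0 0.05;0 0 0 0 0 0 0.05;0 0 0 0 0 0 0.05;0 0 0 0 0 0 0.05",
)

```text
time: 17.02
ee_pos: [0.5476, 0.0644, 0.0678]
ee_rot: [1.0, -0.031, -0.0, -0.0]
ft_force: [0.8, 0.2, 0.7]
finger_gap: 0.05
```

jog_arm(
  plan="0 0 -0.01 0 0 0 0.05;0 0 -0.02 0 0 0 0.05;0 0 -0.03 0 0 0 0.05;0 0 -0.03 0 0 0 0.05;0 0 -0.03 0 0 0 0.05;0 0 -0.02 0 0 0 0.05;0 0 0 0 0 0 0.05;0 0 0 0 0 0 0.05",
)

```text
time: 17.68
ee_pos: [0.548, 0.0644, 0.2094]
ee_rot: [1.0, -0.031, 0.001, -0.0]
ft_force: [-0.7, -0.7, -1.6]
finger_gap: 0.0501
```

```bash
python3 - <<'E'
from h import *
go(.458,-.226,.22,86.5)
f=wrist("w5"); C=cloud(f)
b=(abs(C[...,0]-.547)<.16)&(abs(C[...,1]-.064)<.16)
m=b&(abs(C[...,2]-.056)<.005); print("plate",rect(f,m,.056)); P=C[m]; A=np.c_[P[:,:2]-[.546,.064],np.ones(len(P))]; print(np.linalg.lstsq(A,P[:,2],rcond=None)[0])
m=b&(abs(C[...,2]-.096)<.007); print("rib",rect(f,m,.096),C[m][:,2].mean())
m=b&(C[...,2]>.072)&(C[...,2]<.085); print("tray",rect(f,m,.08))
E
```

```text
t 17.68 pos [0.548  0.0644 0.2094] yaw -3.5 tilt 0.14 gap 0.0501 F [-0.7 -0.7 -1.6]
az -1.5708 shift after turn [-0.2954 -0.0721 -0.0106] shift now [-0.0721  0.2954 -0.0109]
plate [548.1  63.9 216.4 147.3  86.6]
[-0.00014819  0.00040914  0.05595139]
rib [547.8  64.    9.9 139.2  86.8] 0.09589635896981863
tray [547.3  63.7 250.  178.9  86.5]
```

View pics/w5.png

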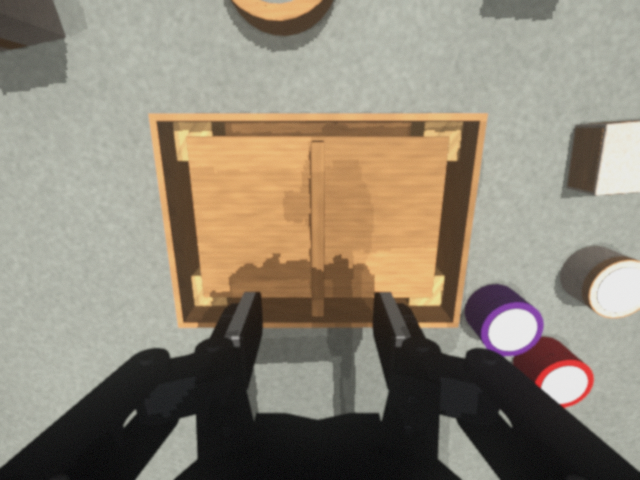

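The divider is seated: top at 0.056, slope under 0.001, rib at (0.548,0.064) against the tray at (0.547,0.064), and all four posts visible at its corners. Now the tub.

jog_arm(
  plan="0 0 0 0 0 -0.12 0.06;0 0 0 0 0 -0.12 0.07;0 0 0 0 0 -0.12 0.0854;0 0 0 0 0 -0.12 0.0854;0 0 0 0 0 -0.12 0.0854;0 0 0 0 0 -0.12 0.0854;0 0 0 0 0 -0.12 0.0854;0 0 0 0 0 -0.12 0.0854",
)

```text
time: 18.4
ee_pos: [0.5471, 0.0644, 0.2066]
ee_rot: [0.899, 0.437, -0.001, -0.001]
ft_force: [0.3, -1.7, 0.8]
finger_gap: 0.0854
```

jog_arm(
  plan="0 0 0 0 0 -0.122 0.0854;0 0 0 0 0 -0.122 0.0854;0 0 0 0 0 -0.122 0.0854;0 0 0 0 0 -0.122 0.0854;0 0 0 0 0 -0.122 0.0854;-0.035 -0.009 0 0 0 0 0.0854;-0.035 -0.009 0 0 0 0 0.0854;-0.035 -0.009 0 0 0 0 0.0854",
)

```text
time: 19.07
ee_pos: [0.5131, -0.0393, 0.2065]
ee_rot: [0.728, 0.685, -0.001, -0.001]
ft_force: [0.4, -0.8, -0.1]
finger_gap: 0.0855
```

jog_arm(
  plan="-0.035 -0.009 0 0 0 0 0.0854;-0.035 -0.009 0 0 0 0 0.0854;-0.035 -0.009 0 0 0 0 0.0854;-0.035 -0.009 0 0 0 0 0.0854;-0.035 -0.009 0 0 0 0 0.0854;-0.015 0 0 0 0 0 0.0854;0 0 0 0 0 0 0.0854;0 0 0 0 0 0 0.0854",
)

```text
time: 19.73
ee_pos: [0.4569, -0.2259, 0.2067]
ee_rot: [0.729, 0.684, -0.0, -0.001]
ft_force: [0.8, 0.9, 0.9]
finger_gap: 0.0856
```

```bash
python3 - <<'E'
from h import *
f=wrist("w6"); C=cloud(f)
b=(abs(C[...,0]-.458)<.05)&(abs(C[...,1]+.226)<.05)
m=b&(abs(C[...,2]-.045)<.006); print("tub",rect(f,m,.045),C[m][:,2].mean(),m.sum())
go(.458,-.226,.004,86.5)
E
```

```text
tub [ 459.4 -225.3   62.1   61.5   86.4] 0.045278657856554855 3690
t 19.78 pos [ 0.4572 -0.2252  0.2069] yaw 86.41 tilt 0.1 gap 0.0853 F [-0.1 -0.  -0.5]
az -0.0015 shift after turn [-0.0007  0.0009  0.2029] shift now [-0.001   0.0011  0.2029]
```

View pics/w6.png

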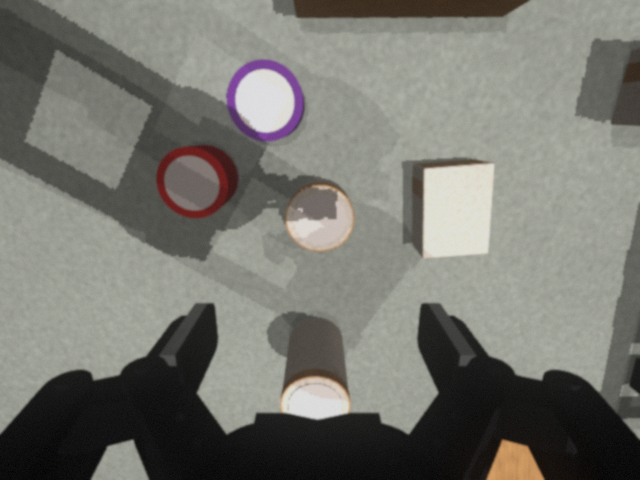

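The wrist view shows the low brown-rimmed tub at (320,217), with the tall one behind it at (315,395). It measures 62 mm across with its top at 0.045, centred at (0.4594,-0.2253). Now I'll descend.

jog_arm(
  plan="0 0.002 0.03 0 0 0 0.0854;0 0 0.035 0 0 0 0.0854;0 0 0.035 0 0 0 0.0854;0 0 0.035 0 0 0 0.0854;0 0 0.03 0 0 0 0.0854;0 0 0.01 0 0 0 0.0854;0 0 0 0 0 0 0.0854;0 0 0 0 0 0 0.0854",
)

```text
time: 20.45
ee_pos: [0.46, -0.2253, 0.0337]
ee_rot: [0.728, 0.685, 0.0, 0.0]
ft_force: [-0.4, 0.5, 0.5]
finger_gap: 0.0854
```

```bash
python3 - <<'E'
from h import *
go(.4594,-.2253,.010,86.5)
E
```

```text
t 20.45 pos [ 0.46   -0.2253  0.0337] yaw 86.5 tilt 0.01 gap 0.0854 F [-0.4  0.5  0.5]
az -0.0 shift after turn [-0.0001 -0.0006  0.0237] shift now [-0.0001 -0.0006  0.0237]
```

jog_arm(
  plan="0 0 0.01 0 0 0 0.0854;0 0 0.008 0 0 0 0.0854;0 0 0.004 0 0 0 0.0854;0 0 0.002 0 0 0 0.0854;0 0 0 0 0 0 0.05;0 0 0 0 0 0 0.05;0 0 0 0 0 0 0.05;0 0 0 0 0 0 0.05",
)

```text
time: 21.12
ee_pos: [0.4597, -0.2258, 0.0092]
ee_rot: [0.729, 0.685, 0.0, 0.0]
ft_force: [-1.2, 0.6, 2.6]
finger_gap: 0.0614
```

jog_arm(
  plan="0 0 0 0 0 0 0.05;0 0 0 0 0 0 0.05;0 0 0 0 0 0 0.05;0 0 0 0 0 0 0.05;0 0 0 0 0 0 0.05;0 0 -0.01 0 0 0 0.05;0 0 -0.01 0 0 0 0.05;0 0 0 0 0 0 0.05",
)

```text
time: 21.78
ee_pos: [0.4604, -0.2263, 0.0312]
ee_rot: [0.729, 0.685, 0.0, 0.001]
ft_force: [0.4, 0.8, -0.5]
finger_gap: 0.061
```

jog_arm(
  plan="0 0 -0.03 0 0 0 0.05;0 0 -0.035 0 0 0 0.05;0 0 -0.035 0 0 0 0.05;0 0 -0.035 0 0 0 0.05;0 0 -0.02 0 0 0 0.05;0 0 0 0 0 0 0.05;0 0 0 0 0 0 0.05;0 0 0 0 0 0 0.05",
)

```text
time: 22.45
ee_pos: [0.4592, -0.2255, 0.183]
ee_rot: [0.729, 0.685, -0.0, -0.0]
ft_force: [0.3, 0.7, -1.7]
finger_gap: 0.0613
```

```bash
python3 - <<'E'
from h import *
go(.544,.008,.18,86.5)
E
```

```text
t 22.45 pos [ 0.4592 -0.2255  0.183 ] yaw 86.45 tilt 0.06 gap 0.0613 F [ 0.3  0.7 -1.7]
az -0.0009 shift after turn [0.2382 0.0704 0.003 ] shift now [0.2383 0.0702 0.0031]
```

jog_arm(
  plan="0.02 0.006 0 0 0 0 0.05;0.034 0.01 0 0 0 0 0.05;0.034 0.01 0 0 0 0 0.05;0.034 0.01 0 0 0 0 0.05;0.034 0.01 0 0 0 0 0.05;0.034 0.01 0 0 0 0 0.05;0.034 0.01 0 0 0 0 0.05;0.014 0.004 0 0 0 0 0.05",
)

```text
time: 23.12
ee_pos: [0.5443, 0.0112, 0.1822]
ee_rot: [0.728, 0.686, -0.0, -0.001]
ft_force: [1.3, -0.4, -1.1]
finger_gap: 0.0612
```

jog_arm(
  plan="0 0 0 0 0 0 0.05;0 0 0 0 0 0 0.05;0 0 0.02 0 0 0 0.05;0 0 0.025 0 0 0 0.05;0 0 0.025 0 0 0 0.05;0 0 0.02 0 0 0 0.05;0 0 0 0 0 0 0.05;0 0 0 0 0 0 0.05",
)

```text
time: 23.78
ee_pos: [0.5434, 0.0067, 0.0932]
ee_rot: [0.729, 0.684, -0.001, -0.001]
ft_force: [0.9, 0.2, 0.1]
finger_gap: 0.0611
```

```bash
python3 - <<'E'
from h import *
go(.544,.008,.067,86.5)
E
```

```text
t 23.78 pos [0.5434 0.0067 0.0932] yaw 86.39 tilt 0.13 gap 0.0611 F [0.9 0.2 0.1]
az -0.002 shift after turn [0.0013 0.0005 0.0262] shift now [0.0013 0.0006 0.0262]
```

jog_arm(
  plan="0.001 0 0.01 0 0 0 0.05;0 0 0.007 0 0 0 0.05;0 0 0.005 0 0 0 0.05;0 0 0.003 0 0 0 0.05;0 0 0.001 0 0 0 0.05;0 0 0 0 0 0 0.05;0 0 0 0 0 0 0.05;0 0 0 0 0 0 0.05",
)

```text
time: 24.45
ee_pos: [0.5443, 0.0086, 0.0681]
ee_rot: [0.729, 0.685, 0.0, 0.0]
ft_force: [-0.2, -0.3, -0.9]
finger_gap: 0.0607
```

jog_arm(
  plan="0 0 0.0015 0 0 0 0.05;0 0 0.001 0 0 0 0.05;0 0 0 0 0 0 0.05;0 0 0 0 0 0 0.05;0 0 0 0 0 0 0.05;0 0 0 0 0 0 0.05;0 0 0 0 0 0 0.05;0 0 0 0 0 0 0.05",
)

```text
time: 25.12
ee_pos: [0.5442, 0.0085, 0.0653]
ee_rot: [0.729, 0.685, 0.0, -0.0]
ft_force: [0.1, 0.3, -0.9]
finger_gap: 0.0612
```

jog_arm(
  plan="0 0 0 0 0 0 0.08;0 0 0 0 0 0 0.08;0 0 0 0 0 0 0.08;0 0 0 0 0 0 0.08;0 0 0 0 0 0 0.08;0 0 0 0 0 0 0.08;0 0 0 0 0 0 0.08;0 0 0 0 0 0 0.08",
)

```text
time: 25.78
ee_pos: [0.5442, 0.0085, 0.0653]
ee_rot: [0.729, 0.685, -0.0, -0.0]
ft_force: [-0.4, 0.4, -0.2]
finger_gap: 0.0799
```

jog_arm(
  plan="0 0 -0.01 0 0 0 0.08;0 0 -0.02 0 0 0 0.08;0 0 -0.03 0 0 0 0.08;0 0 -0.03 0 0 0 0.08;0 0 -0.03 0 0 0 0.08;0 0 -0.02 0 0 0 0.08;0 0 -0.02 0 0 0 0.08;0 0 0 0 0 0 0.08",
)

```text
time: 26.45
ee_pos: [0.5452, 0.0084, 0.2303]
ee_rot: [0.729, 0.685, 0.002, 0.002]
ft_force: [-0.2, 1.1, 1.1]
finger_gap: 0.0799
```

```bash
python3 - <<'E'
from h import *
f=wrist("w7"); C=cloud(f)
b=(abs(C[...,0]-.547)<.16)&(abs(C[...,1]-.064)<.16)
m=b&(abs(C[...,2]-.056)<.005); P=C[m]; A=np.c_[P[:,:2]-[.546,.064],np.ones(len(P))]; print(np.linalg.lstsq(A,P[:,2],rcond=None)[0])
m=b&(abs(C[...,2]-.096)<.003)&(C[...,1]>.05); print("rib",rect(f,m,.096))
m=b&(abs(C[...,2]-.101)<.004)&(C[...,1]<.045); print("tub",rect(f,m,.101)); P=C[m]; A=np.c_[P[:,:2]-[.544,.008],np.ones(len(P))]; print(np.linalg.lstsq(A,P[:,2],rcond=None)[0])
go(.544,.008,.2,86.5)
E
```

```text
[3.72170188e-04 5.38516984e-06 5.59676326e-02]
rib [547.2  64.7   9.9 139.4  86.4]
tub [544.5   8.2  62.1  62.2  41.6]
[-0.00026935 -0.00190937  0.10129563]
t 26.5 pos [0.5448 0.0084 0.228 ] yaw 86.45 tilt 0.22 gap 0.0799 F [-0.1 -0.4 -1.3]
az -0.0009 shift after turn [-0.0005 -0.0008  0.028 ] shift now [-0.0005 -0.0009  0.028 ]
```

View pics/w7.png

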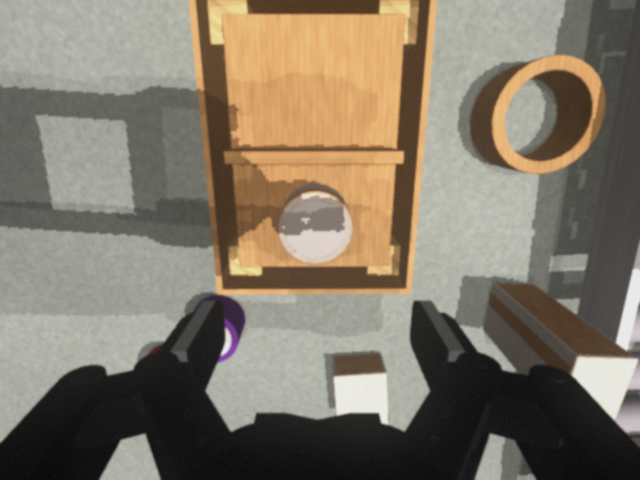

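The wrist view shows the tub standing upright on the near half of the divider at (315,225), with the rib straight at y≈157 and the plate seated on the posts. The measurements agree with the targets, so I'm handing in.

```bash
python3 -c "
from plant import r
print(r.hand_in())"
```

```text
the job is handed in; nothing more can be done
None
```

The tray is packed and handed in at about 26.5 s of the 72 s allowed; the hand-in gave no verdict.

I laid the long carton on the tray floor, set the ribbed divider on the four posts, and stood the low brown-rimmed tub on the divider, on the half towards negative y. The gripper then rose clear, about 0.13 m above the tub.

| Item | Last check |
|---|---|
| Long carton | Flat, centre within 2 mm of the tray middle, top at 0.045 m. Checked before the divider covered it. |
| Divider | Level (slope under 0.001), rib within 1 mm and 0.3° of the tray, plate top at 0.056 m. |
| Low tub | Upright (slope under 0.002), top at 0.101 m, 56 mm from the tray middle. |

No check failed. Two small disagreements came up:
- **Cameras:** the top and wrist views differed by 1–3 mm on positions. I used the wrist values, or ones between the two.
- **Arm position:** the arm stopped up to about 7 mm from some commanded heights. I corrected the placements from the measured pose.

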